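# Find the gauge head that still has its movement and hold it over the kidney dish

### The job

First slide the sound cream dial face (the one without the red reject stripe) flat along the worktop, never lifting it, until it lies wholly on the white paper parts sheet, and leave it there. Then lift both capped gauge heads in turn to feel which is heavier, since only that one still has its movement inside, and set the lighter one gently back where it stood. Finish while holding the heavier one by the gripper alone, level with its black cap up, about 10 cm above the middle of the enamel kidney dish, ready to be opened; never drop a gauge head, and leave all else undisturbed.

Things in the scene. Friction and masses are not known exactly. Their poses are not given: they have to be found in the camera images.
- dial_sound: Sound dial face: cream aluminium disc, 56 mm across and 6 mm thick with a straight edge, about 22 g, black scale marks, no stripe, lying face up on the worktop. Origin: centre of the underside (worktop height z = 0).
- dial_reject: Rejected dial face: same disc, 56 mm across, 6 mm thick, with a red paint stripe 8 mm wide right across the face. To be left alone. Origin: centre of the underside.
- sheet: White paper parts sheet, 150 x 150 mm, taped flat on the worktop (no step: things slide onto it as on the bare zinc). Origin: its centre, on the worktop; x and y along its edges.
- gauge_a: Chromed gauge head lying on its back, black transit cap on top: 62 mm across, 28 mm high with cap, upright sides; a brass nipple, 12 mm thick, 12 mm up, sticks out along its +x to 52 mm from the axis. Origin: centre of the underside, z up. The two look alike; either name may be the heavier: one weighs about 0.14 kg (empty), the other about 0.34 kg (movement inside).
- gauge_b: Chromed gauge head lying on its back, black transit cap on top: 62 mm across, 28 mm high with cap, upright sides; a brass nipple, 12 mm thick, 12 mm up, sticks out along its +x to 52 mm from the axis. Origin: centre of the underside, z up. The two look alike; either name may be the heavier: one weighs about 0.14 kg (empty), the other about 0.34 kg (movement inside).
- dish: White enamel kidney dish with a blue rim, loose, 200 mm (its x) by 109 mm (its y), rim 39 mm above the worktop, standing at the foot of the steel chute, concave side to its +y. Origin: under its middle, on the worktop.
- dish_middle (a point): Middle of the kidney dish's inner floor, 3 mm above the worktop.
- chute: Short steel chute, 100 mm wide with 28 mm sides, fixed to a shelf unit at the robot's right. Origin: on the worktop under the middle of the chute's lower lip; the lip's floor is about 48 mm above the worktop, just over the dish's rim, and the chute climbs away from it in -y at 30 degrees to a shelf 210 mm high.
- stopcock: Brass stopcock lying near the dials, 76 x 36 x 38 mm high. Bystander. Origin: centre of the underside.
- pump: Red plastic hand pump (bulb with chromed valve), about 120 x 47 x 47 mm, lying beyond the sheet. Bystander. Origin: under its middle, on the worktop.
- vial: Amber glass vial with white cap, 26 mm across, 55 mm high, standing beyond the sheet. Bystander. Origin: centre of the underside.
- driver: Screwdriver, 150 mm long, lying beyond the sheet. Bystander. Origin: under its middle.
Not all that is in view belongs to the job. What is shaped like the gauge_b but blue is not meant.

How it is judged:
On the way, in this order (a step that is already met when the one before it is completed fails the run):
1. the sound dial lies wholly on the white sheet, let go (x of dial_sound in the frame of sheet between -0.045 and 0.045 m and y of dial_sound in the frame of sheet between -0.045 and 0.045 m and height (world z) of dial_sound below 0.004 m and contact force between dial_sound and the fingers below 0.05 N and linear speed of dial_sound below 0.02 m/s), for 0.2 s.
2. the lighter gauge head has been lifted clear by the gripper (more than 30 mm) (((contact force between gauge_a and the fingers above 0.5 N and contact force between gauge_a_seat and anything else below 1 N and height (world z) of gauge_a above 0.03 m) or (contact force between gauge_b and the fingers above 0.5 N and contact force between gauge_b_seat and anything else below 1 N and height (world z) of gauge_b above 0.03 m))), for 0.3 s.
At the end, for the whole second after the job is handed in: Heavier gauge head (its movement presses over 1 N on its inner seat) carried by the fingers alone, still, cap up within 0.3 rad, underside 70-250 mm high, within 45 mm of dish middle; lighter one let go within 50 mm of its start; sound dial on sheet, 45 mm or less off centre; rest moved under 30 mm (((contact force between gauge_a_seat and anything else above 1 N and contact force between gauge_a and the fingers above 0.5 N and horizontal distance between gauge_a and dish_middle below 0.045 m and height (world z) of gauge_a between 0.07 and 0.25 m and angle between gauge_a's own z axis and vertical below 0.3 rad and linear speed of gauge_a below 0.05 m/s and contact force between gauge_a and chute below 0.05 N and contact force between gauge_a and dish below 0.05 N and height (world z) of gauge_b below 0.005 m and angle between gauge_b's own z axis and vertical below 0.1 rad and distance of gauge_b from where it was at the start of the episode below 0.05 m and contact force between gauge_b and the fingers below 0.05 N and linear speed of gauge_b below 0.03 m/s) or (contact force between gauge_b_seat and anything else above 1 N and contact force between gauge_b and the fingers above 0.5 N and horizontal distance between gauge_b and dish_middle below 0.045 m and height (world z) of gauge_b between 0.07 and 0.25 m and angle between gauge_b's own z axis and vertical below 0.3 rad and linear speed of gauge_b below 0.05 m/s and contact force between gauge_b and chute below 0.05 N and contact force between gauge_b and dish below 0.05 N and height (world z) of gauge_a below 0.005 m and angle between gauge_a's own z axis and vertical below 0.1 rad and distance of gauge_a from where it was at the start of the episode below 0.05 m and contact force between gauge_a and the fingers below 0.05 N and linear speed of gauge_a below 0.03 m/s)) and x of dial_sound in the frame of sheet between -0.045 and 0.045 m and y of dial_sound in the frame of sheet between -0.045 and 0.045 m and height (world z) of dial_sound below 0.004 m and contact force between dial_sound and the fingers below 0.05 N and distance of each of dial_reject, stopcock, pump, vial, driver, dish from where it was at the start of the episode below 0.03 m); the arm keeps its last pose, push and grip.
It fails at once if the sound dial is lifted off the worktop or tipped (height (world z) of dial_sound above 0.007 m or angle between dial_sound's own z axis and vertical above 0.25 rad).
It fails at once if a gauge head is dropped: out of the gripper more than 20 mm above the worktop ((height (world z) of gauge_a above 0.02 m and contact force between gauge_a and the fingers below 0.02 N) or (height (world z) of gauge_b above 0.02 m and contact force between gauge_b and the fingers below 0.02 N)).
It fails at once if the rejected dial, stopcock, pump, vial, screwdriver or dish is moved more than 30 mm (distance of any of dial_reject, stopcock, pump, vial, driver, dish from where it was at the start of the episode above 0.03 m).
It also fails if it takes over 72 s, if anything falls off the work surface, if the arm or the gripper's body presses on something with over 40 N, if the wrist force passes 120 N, or if a joint passes its speed limit or range.

### The arm

A 6-joint arm with a two-finger parallel gripper is mounted at the origin on the work surface. World frame = base frame: x ahead of the robot, y to its left, z up, the work surface at z = 0. Lengths are in m, angles in rad, forces in N, time in s.
With the tool pointing down it reaches from about 0.25 to 0.775 m from the base axis. Payload 4 kg.
Tool frame: the origin (TCP) lies at the very end of the fingers, on their centre line; the grasp point (between the pads) lies 19 mm behind it; z points along the fingers, y is the direction in which the jaws open and shut (so a half turn about z gives the same grasp; the last joint's range is limited). The gripper opens to 94 mm and grips with 3 to 60 N. Pads are 16 mm wide; open, the fingers measure 119 mm over their backs; the gripper's body (75 mm by 177 mm) begins 78 mm behind the grasp point.
Start: joints at [-1.288, 0.087, 1.371, -0, 1.684, -0.103], TCP at [0.207, -0.51, 0.206] pointing down, gripper open.
Joint ranges: [-3.1, 3.1], [-0.76, 2.03], [0.27, 2.55], [-1.08, 4.22], [0.17, 2.65], [-2.57, 2.57]. Speed limits (rad/s): [2.79, 2.79, 3.14, 3.14, 3.14, 3.14].

### API

Orientations are given as [roll, pitch, yaw] about the fixed x, y, z axes, in that order (R = Rz(yaw) Ry(pitch) Rx(roll)).
In Python, from bench import robot, snapshot, models gives the robot as it stands.
- The arm moves only by the tool arm_command, never from a script. Its argument "commands" is text: rows parted by semicolons, each of 7 numbers parted by spaces: the shift along the tool's x, y, z in mm, then the turn, a rotation vector about the tool's x, y, z in degrees, then the opening, from 0 (shut) to 1 (fully open). In form: tx ty tz rx ry rz hand; .... A call has 1 to 12 rows; each row shifts and turns the pose as measured when the row begins, along the tool's axes as they then stand; what a row does not reach is not made up. A row lasts 1/8 s, in which the tool goes at most 62.5 mm and 10.7 degrees, less where a joint would pass 70% of its speed; a pose out of reach is approached as far as the arm can. A call is refused whole if a number of a shift passes 62.5 or a number of a turn 10.7, either way. A call with a gripper value outside its range is refused whole. The fingers move at their own pace and stop on an object; the grip force is fixed at half the most. Time passes only in rows, so rows that do not move let the fingers close. It gives the time, the measured TCP pose, the force and the opening at its end, in the units of the state.
- robot.get_obs(): the state, without advancing time (a new reading comes with each control period).
- snapshot(name): name is "scene" or "top"; returns a dict with "img" (480x640x3 uint8, blue, green, red), "camera_matrix" (3x3 intrinsics, pixels), "origin" and "rotation" of the camera in the world. Camera axes: x right, y down, z forward; pixel columns grow to the right and rows downward; lengths in m; the calibration is good to about 2 mm. A picture is of the moment at which its call begins. There is no depth.
- robot.close_job(): hands the job in, once; it reports no verdict.
Trained networks look in a picture, given as the dict that the camera call returned (one of the last four; its "shot" number tells which), for a name from the list of things; names that differ only in an ending like _2 or _b are one class to them, and where a whole thing is asked for, a point or a joint stands for the part that bears it (a point fixed in the world has none). Each returns a list of dicts, best first, with "conf" (0 to 1); they miss things now and then, are a little off and sometimes report something else, mostly with a low value. They report only what shows in the picture. A call takes as long as a camera call. They do not tell look-alikes from the thing itself.
- models.spot_in(query, picture): "bbox" ([left, top, width, height] as shares, 0 to 1, of the picture: columns of its width, rows of its height, round what is visible of it).
- models.tip_of(query, picture): "centre" ([column, row] as shares, 0 to 1, of the picture: columns of its width, rows of its height: a listed point, or the origin of a listed thing).
The state is a dict: "time": time; "joint_positions": joint angles; "qvel": joint speeds; "joint_torque": joint torques, N m; "tool_pos": TCP position; "ee_rot": TCP orientation; "wrist_force": force on the tool from outside, world axes, zero at the start; "wrist_torque": the same for the moment, N m; "width": finger opening in m.
Only numpy, scipy, OpenCV 4.12 (cv2) and the standard library are available. Lean on these libraries where they do the work, as an engineer would, in place of code of your own. Each camera call takes 0.05 s, during which the arm holds its last target. There are 200 camera calls.

## Working session

There is one attempt and no reset: what is moved stays moved. The work goes in short steps, Python scripts to look and compute and a tool call to move; the robot and the scene stay as the last step left them, time stands still between calls to the robot, and variables do not carry over. Pictures are saved under pics/ and viewed, about 8 in all and at most 12, crops included, and the job is handed in when it is done.

Besides the shell and the picture viewer there is one more tool, called by a JSON object that holds its "op" and its "data", one argument or row to a line. arm_command: Moves the arm, as the interface text tells. Its arguments: {"type":"object","properties":{"commands":{"type":"string"}},"required":["commands"]}

```bash
mkdir -p pics
cat > h.py <<'E'
import numpy as np, cv2
from bench import robot, snapshot, models
def ray(s,px):
    K=np.array(s["camera_matrix"]);R=np.array(s["rotation"])
    d=R@np.linalg.solve(K,[px[0],px[1],1.]);return np.array(s["origin"]),d
def atz(s,px,z):
    o,d=ray(s,px);return o+d*(z-o[2])/d[2]
def tri(s1,p1,s2,p2):
    A=np.zeros((3,3));b=np.zeros(3)
    for s,p in((s1,p1),(s2,p2)):
        o,d=ray(s,p);d=d/np.linalg.norm(d);M=np.eye(3)-np.outer(d,d);A+=M;b+=M@o
    return np.linalg.solve(A,b)
E
python3 - <<'E'
from h import *
a=snapshot("scene");b=snapshot("top")
for n,s in(("scene",a),("top",b)):
    cv2.imwrite(f"pics/{n}0.png",s["img"]);print(n,np.round(s["origin"],3),np.round(s["rotation"],2).tolist())
    for q in["dial_sound","dial_reject","sheet","gauge_a","dish","dish_middle","chute","stopcock","pump","vial","driver"]:
        for m in models.tip_of(q,s)[:4]:
            p=np.array(m["centre"])*[640,480];print(q,round(m["conf"],2),p.round(1),atz(s,p,0).round(3))
print(robot.get_obs())
E
```

```text
scene [ 0.991 -0.484  0.635] [-2.26, 0.01, 0.59]Traceback (most recent call last):
  File "<stdin>", line 7, in <module>
  File "h.py", line 7, in atz
    o,d=ray(s,px);return o+d*(z-o[2])/d[2]
                                      ~^^^
IndexError: invalid index to scalar variable.
```

```bash
sed -i 's/R=np.array(s\["rotation"\])/R=Rotation.from_euler("xyz",s["rotation"]).as_matrix()/; 1a from scipy.spatial.transform import Rotation' h.py
python3 - <<'E'
from h import *
a=snapshot("scene");b=snapshot("top")
for n,s in(("scene",a),("top",b)):
    cv2.imwrite(f"pics/{n}0.png",s["img"]);print(n,np.round(s["origin"],3),np.round(s["rotation"],2).tolist())
    for q in["dial_sound","dial_reject","sheet","gauge_a","dish","dish_middle","chute","stopcock","pump","vial","driver"]:
        for m in models.tip_of(q,s)[:4]:
            p=np.array(m["centre"])*[640,480];print(q,round(m["conf"],2),p.round(1),atz(s,p,0).round(3))
print(robot.get_obs())
E
```

```text
scene [ 0.991 -0.484  0.635] [-2.26, 0.01, 0.59]
dial_sound 0.71 [239.5 247.7] [0.441 0.027 0.   ]
dial_reject 0.74 [283.1 223.3] [0.468 0.143 0.   ]
sheet 0.45 [239.7 251.7] [0.45  0.017 0.   ]
gauge_a 0.96 [440.1 201.9] [0.73  0.409 0.   ]
gauge_a 0.72 [410.8 174.9] [0.621 0.481 0.   ]
gauge_a 0.69 [372.  224.6] [0.637 0.246 0.   ]
gauge_a 0.67 [426.1 229.5] [0.744 0.295 0.   ]
dish 0.76 [184.2 359.7] [ 0.551 -0.234  0.   ]
chute 0.83 [167.  385.6] [ 0.564 -0.283  0.   ]
chute 0.59 [371.4 304.8] [0.75  0.037 0.   ]
stopcock 0.73 [141.9 303.1] [ 0.393 -0.19   0.   ]
vial 0.54 [372.4 303.1] [0.749 0.042 0.   ]
driver 0.67 [330.4 355.6] [ 0.747 -0.097  0.   ]
top [0.438 0.071 1.082] [-2.99, 0.01, -1.57]
dial_sound 0.71 [354.6 331.6] [0.439 0.024 0.   ]
dial_reject 0.78 [297.6 317.8] [0.465 0.131 0.   ]
sheet 0.56 [349.3 233.3] [0.627 0.033 0.   ]
gauge_a 0.9 [198.6 305.3] [0.489 0.32  0.   ]
gauge_a 0.88 [121.7 235.1] [0.624 0.474 0.   ]
gauge_a 0.87 [237.2 224.6] [ 0.645  0.25  -0.   ]
gauge_a 0.84 [217.9 173.2] [0.748 0.291 0.   ]
dish 0.92 [488.4 270.4] [ 0.555 -0.233  0.   ]
dish_
[... 367 characters left out ...]
05  0.   ]
{'time': 1.35, 'joint_positions': array([-1.28808192e+00,  8.71910599e-02,  1.37072057e+00, -2.52341423e-05,
        1.68357693e+00, -1.03123363e-01]), 'qvel': array([1.00410927e-03, 9.94668493e-04, 9.68507456e-05, 1.58921851e-03,
       3.75134486e-04, 1.15970267e-04]), 'joint_torque': array([ 3.59779251e-04, -3.40038800e+01, -3.02594769e+01,  7.17762834e-02,
        2.37530284e-02, -6.32111110e-06]), 'tool_pos': array([ 0.20696491, -0.50959228,  0.20550032]), 'ee_rot': array([3.14149169e+00, 3.56561418e-05, 3.85834929e-01]), 'wrist_force': array([ 0.05439899, -0.14668245, -0.1361401 ]), 'wrist_torque': array([-0.04525076, -0.003102  ,  0.01113866]), 'width': 0.09395933738823778}
```

View pics/scene0.png

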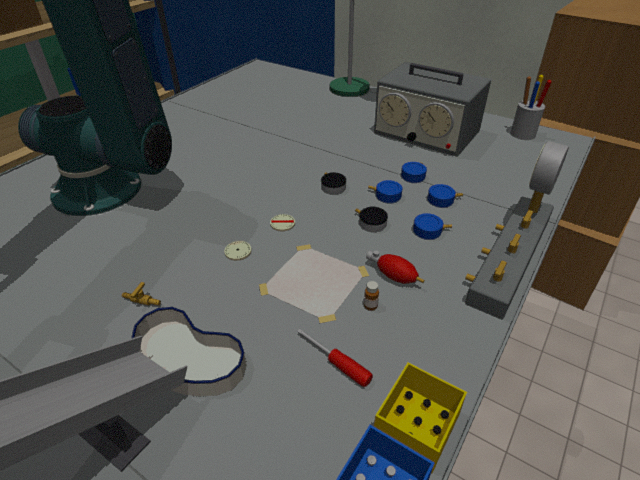

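View pics/top0.png

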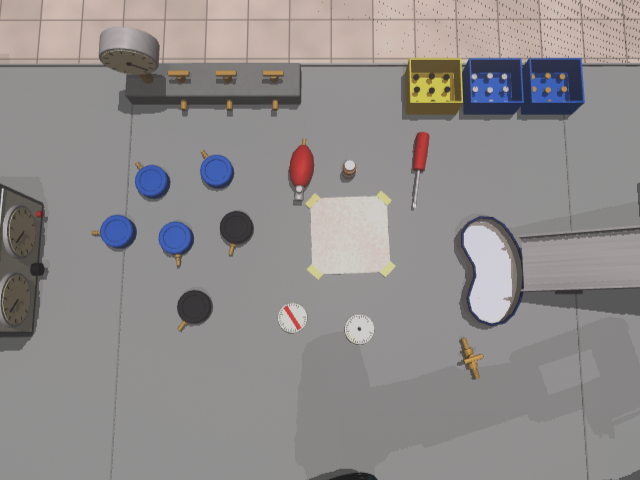

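Top view: black-capped heads at (237,228) and (194,307), scene (373,217) and (333,183). The four blue-capped ones, (152,181), (217,171), (117,231) and (176,238), are look-alikes and not wanted. The unstriped dial is at (359,329), scene (238,250), and the striped one at (292,318). The sheet is at (349,235).

Run:
```python
from h import *
a=snapshot("scene");b=snapshot("top")
def blob(s,lo,hi,c,r):
    hsv=cv2.cvtColor(s["img"],cv2.COLOR_BGR2HSV);m=cv2.inRange(hsv,np.array(lo),np.array(hi))
    k=np.zeros_like(m);cv2.circle(k,c,r,255,-1);m&=k
    n,l,st,ce=cv2.connectedComponentsWithStats(m);i=1+np.argmax(st[1:,4]);
    x,y,w,h,ar=st[i];return np.array([x+(w-1)/2,y+(h-1)/2]),(w,h,ar),ce[i]
def brass(s,c,r):
    return blob(s,(8,100,60),(28,255,255),c,r)
for n,cs,ct in(("gNear",(333,183),(194,307)),("gFar",(373,217),(237,228))):
    # cap tops
    A=blob(a,(0,0,0),(180,255,50),cs,22);B=blob(b,(0,0,0),(180,255,50),ct,24)
    print(n,A,B,"tri",tri(a,A[0],b,B[0]).round(4),"top@28",atz(b,B[0],.028).round(4))
    N=brass(b,ct,32);tip=atz(b,N[2],.012);c=atz(b,B[0],.028)
    print("  nipple",N,tip.round(3),"yaw",np.degrees(np.arctan2(*(tip-c)[[1,0]])).round(1))
for n,cs,ct in(("sound",(238,250),(359,329)),("rej",(282,222),(292,318))):
    A=blob(a,(0,0,95),(45,100,255),cs,20);B=blob(b,(0,0,130),(45,100,255),ct,22)
    print(n,A,B,"tri",tri(a,A[0],b,B[0]).round(4),"top@6",atz(b,B[0],.006).round(4))
for p in((312,199),(387,198),(391,271),(314,272)):print("sheet",atz(b,p,0).round(3))
c=np.vstack([cv2.resize(b["img"][y-40:y+40,x-50:x+50],None,fx=4,fy=4,interpolation=2) for x,y in((359,325),(215,265))])
c=np.hstack([cv2.resize(b["img"][270:370,270:390],(400,333)),cv2.resize(b["img"][200:340,150:318],(400,333))])
cv2.imwrite("pics/crop.png",c)
for n,s in(("s",a),("t",b)):
    for m in models.tip_of("dish_middle",s)+models.tip_of("dish",s): print(n,m)
```

```text
gNear (array([333., 180.]), (np.int32(25), np.int32(15), np.int32(315)), array([333.1968254 , 180.13015873])) (array([204.5, 307. ]), (np.int32(12), np.int32(29), np.int32(46)), array([206.91304348, 308.52173913])) tri [0.489  0.3055 0.0319] top@28 [0.4842 0.3022 0.028 ]
  nipple (array([182., 325.]), (np.int32(9), np.int32(11), np.int32(40)), array([181.7  , 325.025])) [0.451 0.347 0.012] yaw 126.1
gFar (array([373. , 216.5]), (np.int32(29), np.int32(20), np.int32(436)), array([372.63302752, 216.09174312])) (array([242. , 235.5]), (np.int32(19), np.int32(14), np.int32(32)), array([244.40625, 237.5625 ])) tri [0.6283 0.2436 0.018 ] top@28 [0.6183 0.236  0.028 ]
  nipple (array([232. , 248.5]), (np.int32(7), np.int32(12), np.int32(45)), array([231.48888889, 248.04444444])) [0.597 0.258 0.012] yaw 134.4
sound (array([237., 250.]), (np.int32(29), np.int32(21), np.int32(427)), array([237.31615925, 249.45901639])) (array([359., 329.]), (np.int32(45), np.int32(45), np.int32(1329)), array([358.81113619, 328.91572611])) tri [0.4443 0.0157 0.0031] top@6 [0.4443 0.0158 0.006 ]
rej (array([282.5, 222. ]), (np.int32(26), np.int32(19), np.int32(265)), array([282.2490566 , 221.73207547])) (array([292., 318.]), (np.int32(45), np.int32(45), np.int32(1384)), array([292.02239884, 317.9234104 ])) tri [0.4654 0.1425 0.0025] top@6 [0.4646 0.1416 0.006 ]
sheet [0.695 0.105 0.   ]
sheet [ 0.697 -0.041  0.   ]
sheet [ 0.554 -0.047  0.   ]
sheet [0.552 0.101 0.   ]
s {'centre': [0.293, 0.746], 'conf': 0.8}
s {'centre': [0.5823, 0.6369], 'conf': 0.26}
s {'centre': [0.2897, 0.7544], 'conf': 0.93}
t {'centre': [0.7603, 0.5685], 'conf': 0.85}
t {'centre': [0.7677, 0.5579], 'conf': 0.7}
t {'centre': [0.5505, 0.4831], 'conf': 0.64}
t {'centre': [0.5581, 0.6919], 'conf': 0.31}
```

View pics/crop.png

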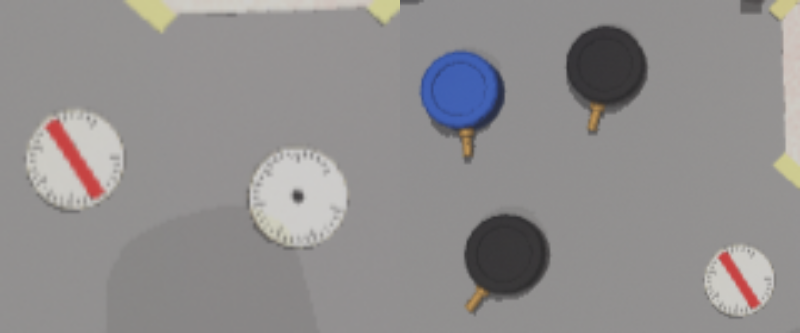

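The crop confirms the choice: the sound dial has no stripe at (359,329), and the two black caps are at (194.5,307) and (236.5,227). The triangulated dial height of 3 mm fits a 6 mm disc. I'll square the tool to yaw 0 and move over towards the dial.

{"op": "arm_command", "data": {
  "commands": "0 0 0 0 0 7.4 1; 0 0 0 0 0 7.4 1; 0 0 0 0 0 7.4 1; 0 -50 0 0 0 0 1; 20 -58 0 0 0 0 1; 30 -58 0 0 0 0 1; 30 -58 0 0 0 0 1; 30 -58 0 0 0 0 1; 30 -58 0 0 0 0 1; 30 -58 0 0 0 0 1; 30 -58 0 0 0 0 1; 0 0 0 0 0 0 1"
}}

```text
time: 3.15
tool_pos: [0.4078, -0.067, 0.2059]
ee_rot: [-3.142, -0.006, -0.017]
wrist_force: [-1.2, -0.0, 0.0]
width: 0.0944
```

Run:
```python
from h import *
b=snapshot("top");a=snapshot("scene")
g=lambda s:s["img"].max(axis=2)
for n,s,c,z in(("near",b,(194,307),24),("far",b,(237,228),24),("nearS",a,(333,181),20),("farS",a,(373,216),20)):
    m=((g(s)<75)*255).astype(np.uint8);k=np.zeros_like(m);cv2.circle(k,c,z,255,-1);m&=k
    m=cv2.morphologyEx(m,cv2.MORPH_OPEN,np.ones((5,5)));p=cv2.findNonZero(m)
    print(n,cv2.boundingRect(p),p.mean(axis=(0,1)).round(1),cv2.minEnclosingCircle(p))
for n,ps in(("near",((194.5,306.7),(333,180))),("far",((236.5,227.3),(373,216)))):
    print(n,tri(b,ps[0],a,ps[1]).round(4),atz(b,ps[0],.028).round(4))
print(atz(b,(180.2,329.4),.012),atz(b,(231.5,254.6),.012))
o=robot.get_obs();print(o["tool_pos"],o["ee_rot"],o["wrist_force"],o["time"])
```

```text
near (178, 291, 33, 32) [194.1 306.6] ((194.00900268554688, 306.56756591796875), 16.949615478515625)
far (220, 212, 33, 32) [236.1 227.3] ((236.0, 227.5), 16.620868682861328)
nearS (321, 172, 25, 23) [333.2 182.9] ((333.2083435058594, 182.5), 13.011370658874512)
farS (359, 207, 29, 25) [372.8 218.8] ((372.8214416503906, 218.5), 14.875658988952637)
near [0.4853 0.3223 0.0229] [0.4847 0.3208 0.028 ]
far [0.6358 0.2483 0.0219] [0.634  0.2468 0.028 ]
[0.4432754  0.34973683 0.012     ] [0.58415282 0.25765409 0.012     ]
[ 0.4067521  -0.07034423  0.20583489] [ 3.1401159  -0.00575914 -0.02311321] [-0.76628519 -0.00602777 -0.01556511] 3.25
```

{"op": "arm_command", "data": {
  "commands": "19 -43 40 0 0 0 1; 18 -43 50 0 0 0 1; 0 0 50 0 0 0 1; 0 0 0 0 0 0 1; 0 0 0 0 0 0 1"
}}

```text
time: 3.88
tool_pos: [0.4494, 0.0047, 0.0683]
ee_rot: [3.135, -0.014, -0.041]
wrist_force: [0.4, -0.9, -0.0]
width: 0.0945
```

Run:
```python
from h import *
o=robot.get_obs();print(o["tool_pos"],o["ee_rot"],o["wrist_force"],o["time"])
b=snapshot("scene");cv2.imwrite("pics/d1.png",cv2.resize(b["img"][130:330,120:360],(720,600)))
```

```text
[0.44941244 0.00465064 0.06831825] [ 3.13534713 -0.0140918  -0.0410728 ] [ 0.35784549 -0.87285309 -0.02007126] 3.875
```

View pics/d1.png

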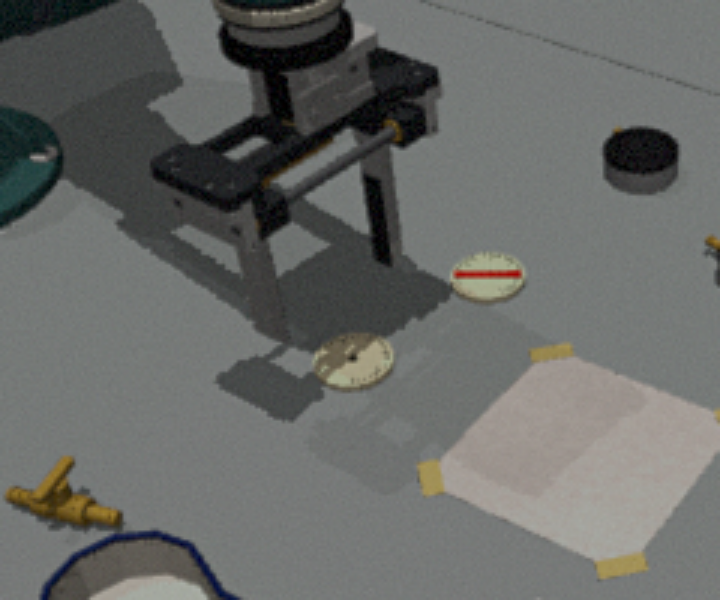

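The picture shows the jaws straddling above the unstriped dial, crop (353,360), and clear of the striped one, crop (487,276).

```bash
cat >> h.py <<'E'
def plan(*targets):
    o=robot.get_obs();p=np.array(o["tool_pos"]);R=Rotation.from_euler("xyz",o["ee_rot"])
    print("t",round(o["time"],2),"pos",(p*1000).round(1),"F",o["wrist_force"].round(2),"w",round(o["width"],4))
    D=Rotation.from_euler("xyz",[np.pi,0,0])
    print("fix rot deg",(np.degrees((R.inv()*D).as_rotvec())).round(2))
    for t in targets:
        t=np.array(t);print("shift now",(R.inv().apply(t-p)*1000).round(1),"after fix",(D.inv().apply(t-p)*1000).round(1));p=t
E
python3 -c "
from h import *
plan((.444,.016,.02),(.444,.016,.0025))"
```

```text
t 3.92 pos [449.2   4.7  68.2] F [-0.08 -0.18 -0.27] w 0.0939
fix rot deg [ 0.38 -0.78 -2.35]
shift now [ -6.3 -11.4  48.1] after fix [ -5.2 -11.3  48.2]
shift now [-0.2 -0.1 17.5] after fix [ 0.  -0.  17.5]
```

{"op": "arm_command", "data": {
  "commands": "-5 -11 0 0.4 -0.8 -2.3 1; 0 0 24 0 0 0 1; 0 0 24 0 0 0 1; 0 0 0 0 0 0 1; 0 0 0 0 0 0 1"
}}

```text
time: 4.55
tool_pos: [0.4516, 0.0155, 0.0297]
ee_rot: [-3.141, -0.017, 0.002]
wrist_force: [0.3, -0.3, 0.0]
width: 0.0938
```

```bash
python3 -c "
from h import *
plan((.444,.016,.0025))"
```

```text
t 4.55 pos [451.6  15.5  29.7] F [ 0.28 -0.26  0.05] w 0.0938
fix rot deg [-0.03 -0.99  0.12]
shift now [-8.1 -0.5 27.1] after fix [-7.6 -0.5 27.2]
```

{"op": "arm_command", "data": {
  "commands": "-8 0 0 0 -1 0 1; 0 0 0 0 0 0 1; 0 0 18 0 0 0 1; 0 0 0 0 0 0 1; 0 0 0 0 0 0 1"
}}

```text
time: 5.18
tool_pos: [0.4462, 0.0153, 0.016]
ee_rot: [3.142, -0.006, 0.003]
wrist_force: [-0.2, 0.2, -0.2]
width: 0.0939
```

```bash
python3 -c "
from h import *
plan((.444,.016,.0025))"
```

```text
t 5.17 pos [446.2  15.3  16. ] F [-0.17  0.18 -0.24] w 0.0939
fix rot deg [ 0.   -0.37  0.15]
shift now [-2.3 -0.7 13.4] after fix [-2.2 -0.7 13.5]
```

{"op": "arm_command", "data": {
  "commands": "-3 -1 9 0 -0.4 0 1; 0 0 0 0 0 0 1; 0 0 6 0 0 0 1; 0 0 0 0 0 0 1; 0 0 2 0 0 0 1; 0 0 0 0 0 0 1"
}}

```text
time: 5.92
tool_pos: [0.4447, 0.0163, 0.0006]
ee_rot: [3.141, -0.002, 0.003]
wrist_force: [-0.1, -0.6, 0.8]
width: 0.0939
```

{"op": "arm_command", "data": {
  "commands": "0 0 -2 0 0 0 1; 0 0 0 0 0 0 0.5; 0 0 0 0 0 0 0.5; 0 0 0 0 0 0 0.5; 0 0 0 0 0 0 0.5; 0 0 0 0 0 0 0.5; 0 0 0 0 0 0 0.5"
}}

```text
time: 6.8
tool_pos: [0.4445, 0.0163, 0.0023]
ee_rot: [3.141, -0.002, 0.003]
wrist_force: [0.0, -0.0, 0.2]
width: 0.0542
```

Run:
```python
from h import *
b=snapshot("scene");cv2.imwrite("pics/d2.png",cv2.resize(b["img"][190:290,180:300],(720,600),interpolation=2))
```

```text
(no output)
```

View pics/d2.png

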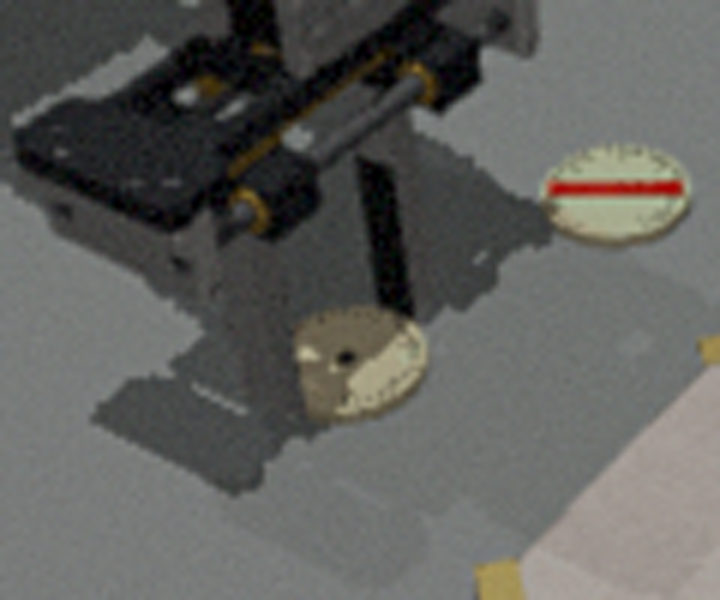

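The dial is held flat and central between the jaws. I'll slide it 180 mm ahead and 13 mm left.

{"op": "arm_command", "data": {
  "commands": "15 -1 0 0 0 0 0.5; 20 -2 0 0 0 0 0.5; 20 -2 0 0 0 0 0.5; 20 -2 0 0 0 0 0.5; 0 0 0 0 0 0 0.5"
}}

```text
time: 7.48
tool_pos: [0.5249, 0.0239, 0.0023]
ee_rot: [3.141, -0.005, 0.002]
wrist_force: [2.2, 0.9, -0.3]
width: 0.0546
```

{"op": "arm_command", "data": {
  "commands": "20 -1 0 0 0 0 0.5; 25 -2 0 0 0 0 0.5; 25 -2 0 0 0 0 0.5; 20 -1 0 0 0 0 0.5; 0 0 0 0 0 0 0.5; 0 0 0 0 0 0 0.5"
}}

```text
time: 8.22
tool_pos: [0.6138, 0.0301, 0.0024]
ee_rot: [3.141, -0.0, 0.003]
wrist_force: [-0.2, -0.4, 1.0]
width: 0.0546
```

{"op": "arm_command", "data": {
  "commands": "13 0 0 0 0 0 0.5; 0 0 0 0 0 0 0.5; 0 0 0 0 0 0 1; 0 0 0 0 0 0 1; 0 0 0 0 0 0 1; 0 0 0 0 0 0 1; 0 0 0 0 0 0 1; 0 0 -30 0 0 0 1; 0 0 -40 0 0 0 1; 0 0 -40 0 0 0 1; 0 0 0 0 0 0 1; 0 0 0 0 0 0 1"
}}

```text
time: 9.72
tool_pos: [0.6238, 0.0303, 0.1119]
ee_rot: [3.142, 0.008, 0.002]
wrist_force: [-0.0, -0.3, -0.5]
width: 0.094
```

```bash
python3 -c "
from h import *
b=snapshot('scene');
for m in models.tip_of('dial_sound',b)[:2]:
    p=np.array(m['centre'])*[640,480];print(m['conf'],p,atz(b,p,.0).round(4))
plan((.634,.247,.11))"
```

```text
0.48 [369.28  304.704] [0.7462 0.0355 0.    ]
t 9.82 pos [623.8  30.2 111.8] F [-0.58  0.13 -0.42] w 0.0938
fix rot deg [0.   0.44 0.14]
shift now [  10.7 -216.7    1.7] after fix [  10.2 -216.8    1.8]
```

{"op": "arm_command", "data": {
  "commands": "2 -35 0 0 0 0 1; 2 -45 0 0 0 0 1; 2 -45 0 0 0 0 1; 2 -45 0 0 0 0 1; 2 -45 0 0 0 0 1; 0 0 0 0 0 0 1; 0 0 0 0 0 0 1"
}}

```text
time: 10.7
tool_pos: [0.6282, 0.2485, 0.097]
ee_rot: [3.136, 0.029, -0.001]
wrist_force: [0.6, 0.4, -0.9]
width: 0.094
```

```bash
python3 -c "
from h import *
plan((.634,.247,.035),(.634,.247,.004))
b=snapshot('scene');cv2.imwrite('pics/g1.png',cv2.resize(b['img'][120:340,220:500],(760,597),interpolation=2))"
```

```text
t 10.7 pos [628.2 248.5  97. ] F [ 0.57  0.43 -0.91] w 0.094
fix rot deg [ 0.32  1.66 -0.04]
shift now [ 7.6  1.1 61.8] after fix [ 5.8  1.5 62. ]
shift now [ 0.9 -0.2 31. ] after fix [ 0. -0. 31.]
```

View pics/g1.png

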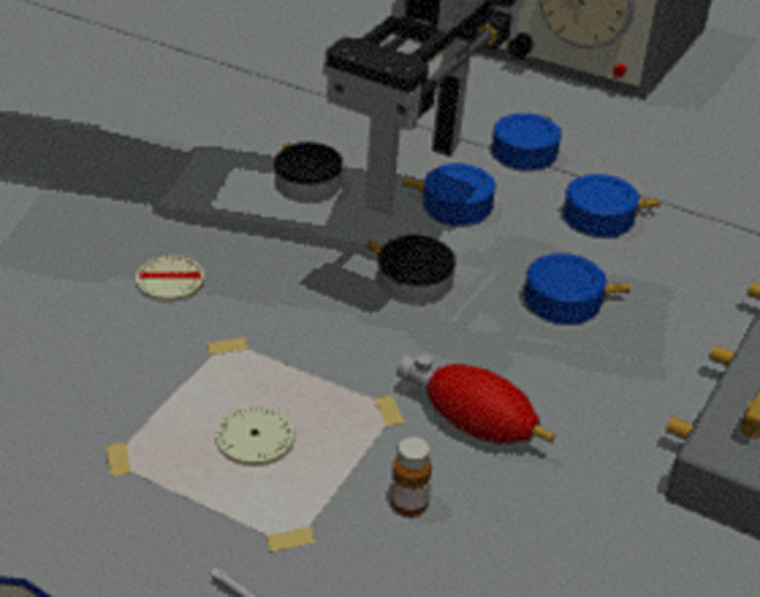

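The dial lies at the middle of the sheet, crop (255,434). The jaws are coming down over the far head, crop (416,265). I'll correct the tilt and descend.

{"op": "arm_command", "data": {
  "commands": "7 2 0 0.3 2 0 1; 0 0 0 0 0 0 1; 0 0 25 0 0 0 1; 0 0 25 0 0 0 1; 0 0 0 0 0 0 1; 0 0 0 0 0 0 1"
}}

```text
time: 11.5
tool_pos: [0.6367, 0.2393, 0.0471]
ee_rot: [3.141, -0.006, -0.01]
wrist_force: [-0.2, -0.3, 0.9]
width: 0.094
```

```bash
python3 -c "
from h import *
plan((.634,.247,.005))"
```

```text
t 11.5 pos [636.7 239.3  47.1] F [-0.17 -0.29  0.87] w 0.094
fix rot deg [ 0.04 -0.33 -0.59]
shift now [-3.  -7.7 42. ] after fix [-2.7 -7.7 42.1]
```

{"op": "arm_command", "data": {
  "commands": "-3 -9 0 0 -0.4 -0.6 1; 0 0 0 0 0 0 1; 0 0 20 0 0 0 1; 0 0 20 0 0 0 1; 0 0 0 0 0 0 1; 0 0 8 0 0 0 1; 0 0 0 0 0 0 1; 0 0 0 0 0 0 1"
}}

```text
time: 12.5
tool_pos: [0.6361, 0.2498, 0.0007]
ee_rot: [-3.14, -0.005, 0.001]
wrist_force: [-0.5, 0.1, 0.2]
width: 0.0938
```

```bash
python3 -c "
from h import *
plan((.634,.247,.005))"
```

```text
t 12.5 pos [636.1 249.8   0.7] F [-0.53  0.09  0.2 ] w 0.0938
fix rot deg [-0.07 -0.29  0.06]
shift now [-2.1  2.8 -4.3] after fix [-2.1  2.8 -4.3]
```

{"op": "arm_command", "data": {
  "commands": "-2 3 -5 0 -0.3 0 1; 0 0 0 0 0 0 1; 0 0 0 0 0 0 0.4; 0 0 0 0 0 0 0.4; 0 0 0 0 0 0 0.4; 0 0 0 0 0 0 0.4; 0 0 0 0 0 0 0.4; 0 0 0 0 0 0 0.4"
}}

```text
time: 13.5
tool_pos: [0.6335, 0.247, 0.0051]
ee_rot: [-3.14, 0.002, 0.001]
wrist_force: [-0.2, -0.4, 0.5]
width: 0.0628
```

```bash
python3 -c "
from h import *
plan((.634,.247,.005))"
```

```text
t 13.5 pos [633.5 247.    5.1] F [-0.21 -0.44  0.52] w 0.0628
fix rot deg [-0.12  0.1   0.05]
shift now [0.5 0.  0.1] after fix [0.5 0.  0.1]
```

Gripped at 62.8 mm against the 62 mm given. Next I'll lift it and read the force.

{"op": "arm_command", "data": {
  "commands": "0 0 -15 0 0 0 0.4; 0 0 -20 0 0 0 0.4; 0 0 -20 0 0 0 0.4; 0 0 0 0 0 0 0.4; 0 0 0 0 0 0 0.4; 0 0 0 0 0 0 0.4; 0 0 0 0 0 0 0.4; 0 0 0 0 0 0 0.4"
}}

```text
time: 14.5
tool_pos: [0.6315, 0.2455, 0.0605]
ee_rot: [3.141, 0.008, 0.001]
wrist_force: [0.3, 0.3, -2.7]
width: 0.0626
```

```bash
python3 -c "
from h import *
for i in range(5): snapshot('top');print(robot.get_obs()['wrist_force'].round(2), robot.get_obs()['joint_torque'].round(2))
plan((.6335,.247,.005))"
```

```text
[-1.03  0.01 -3.41] [  0.   -49.9  -31.01  -0.    -0.07  -0.  ]
[ 0.43  0.54 -3.62] [ -0.   -49.5  -30.71  -0.    -0.05  -0.  ]
[ 0.06  0.57 -2.5 ] [-0.000e+00 -4.935e+01 -3.059e+01 -0.000e+00 -4.000e-02 -0.000e+00]
[ 0.24  0.29 -2.49] [-0.000e+00 -4.930e+01 -3.057e+01 -0.000e+00 -4.000e-02  0.000e+00]
[-0.03 -0.1  -2.07] [ 0.000e+00 -4.929e+01 -3.057e+01 -0.000e+00 -4.000e-02 -0.000e+00]
t 14.75 pos [631.8 245.6  61.1] F [-0.03 -0.1  -2.07] w 0.0628
fix rot deg [0.04 0.39 0.04]
shift now [ 2.  -1.4 56.1] after fix [ 1.7 -1.4 56.1]
```

```bash
python3 -c "
from h import *
f=[]
for i in range(20): snapshot('top');f.append(robot.get_obs()['wrist_force'])
f=np.array(f);print(f.mean(0).round(2),f.std(0).round(2))
plan((.6335,.247,.005))"
```

```text
[-0.13 -0.05 -3.21] [0.48 0.42 0.54]
t 15.75 pos [631.9 245.6  61.3] F [-0.16 -0.13 -2.94] w 0.0628
fix rot deg [0.04 0.38 0.04]
shift now [ 2.  -1.4 56.2] after fix [ 1.6 -1.4 56.3]
```

The mean of 20 readings is 3.2 N (0.33 kg), so the far head is the heavy one. I'll set it back down and lift the other.

{"op": "arm_command", "data": {
  "commands": "2 -1 15 0 0.4 0 0.4; 0 0 20 0 0 0 0.4; 0 0 15 0 0 0 0.4; 0 0 0 0 0 0 0.4; 0 0 0 0 0 0 0.4"
}}

```text
time: 16.38
tool_pos: [0.6326, 0.2463, 0.0054]
ee_rot: [3.14, 0.003, 0.001]
wrist_force: [0.3, 1.0, -2.4]
width: 0.0627
```

```bash
python3 -c "
from h import *
plan((.6335,.247,.0055))"
```

```text
t 16.38 pos [632.6 246.3   5.4] F [ 0.25  1.02 -2.42] w 0.0627
fix rot deg [0.1  0.15 0.04]
shift now [ 0.9 -0.7 -0.1] after fix [ 0.9 -0.7 -0.1]
```

{"op": "arm_command", "data": {
  "commands": "0 0 0.5 0 0 0 0.4; 0 0 0 0 0 0 1; 0 0 0 0 0 0 1; 0 0 0 0 0 0 1; 0 0 0 0 0 0 1; 0 0 0 0 0 0 1; 0 0 -35 0 0 0 1; 0 0 -40 0 0 0 1; -30 -15 0 0 0 0 1; -50 -25 0 0 0 0 1; -50 -25 0 0 0 0 1; 0 0 0 0 0 0 1"
}}

```text
time: 17.88
tool_pos: [0.5028, 0.3133, 0.0868]
ee_rot: [-3.139, -0.007, -0.002]
wrist_force: [0.7, -0.1, -0.0]
width: 0.0938
```

```bash
python3 -c "
from h import *
plan((.485,.321,.035),(.485,.321,.005))"
```

```text
t 17.88 pos [502.8 313.3  86.8] F [ 0.71 -0.08 -0.04] w 0.0938
fix rot deg [-0.13 -0.39 -0.09]
shift now [-18.2  -7.6  51.7] after fix [-17.8  -7.7  51.8]
shift now [-0.2  0.1 30. ] after fix [ 0. -0. 30.]
```

{"op": "arm_command", "data": {
  "commands": "-20 -8 0 0 -0.4 0 1; 0 0 0 0 0 0 1; 0 0 25 0 0 0 1; 0 0 15 0 0 0 1; 0 0 0 0 0 0 1; 0 0 0 0 0 0 1"
}}

```text
time: 18.62
tool_pos: [0.4865, 0.3207, 0.0469]
ee_rot: [-3.139, -0.004, -0.005]
wrist_force: [-0.1, 0.2, 0.6]
width: 0.0937
```

```bash
python3 -c "
from h import *
plan((.485,.321,.005))"
```

```text
t 18.62 pos [486.5 320.7  46.9] F [-0.1   0.18  0.63] w 0.0937
fix rot deg [-0.16 -0.23 -0.31]
shift now [-1.7 -0.2 41.9] after fix [-1.5 -0.3 41.9]
```

{"op": "arm_command", "data": {
  "commands": "-1 0 18 0 -0.2 0 1; 0 0 18 0 0 0 1; 0 0 0 0 0 0 1; 0 0 4 0 0 0 1; 0 0 0 0 0 0 1; 0 0 0 0 0 0 1"
}}

```text
time: 19.38
tool_pos: [0.4864, 0.3211, 0.0052]
ee_rot: [-3.138, -0.002, -0.006]
wrist_force: [0.1, 0.3, -0.7]
width: 0.0937
```

```bash
python3 -c "
from h import *
plan((.485,.321,.005))"
```

```text
t 19.38 pos [486.4 321.1   5.2] F [ 0.13  0.3  -0.66] w 0.0937
fix rot deg [-0.21 -0.11 -0.32]
shift now [-1.4  0.1  0.2] after fix [-1.4  0.1  0.2]
```

{"op": "arm_command", "data": {
  "commands": "-1.5 0 0 0 0 0 1; 0 0 0 0 0 0 0.4; 0 0 0 0 0 0 0.4; 0 0 0 0 0 0 0.4; 0 0 0 0 0 0 0.4; 0 0 0 0 0 0 0.4; 0 0 0 0 0 0 0.4; 0 0 -20 0 0 0 0.4; 0 0 -25 0 0 0 0.4; 0 0 -25 0 0 0 0.4; 0 0 0 0 0 0 0.4; 0 0 0 0 0 0 0.4"
}}

```text
time: 20.88
tool_pos: [0.4828, 0.3196, 0.0737]
ee_rot: [-3.141, 0.003, -0.006]
wrist_force: [-0.7, 0.0, -1.5]
width: 0.062
```

```bash
python3 -c "
from h import *
f=[]
for i in range(24): snapshot('top');f.append(robot.get_obs()['wrist_force'])
f=np.array(f);print(f.mean(0).round(2),f.std(0).round(2))
plan((.485,.321,.005))"
```

```text
[-0.01  0.05 -1.24] [0.46 0.55 0.57]
t 22.07 pos [483.6 320.1  75.2] F [ 0.53  0.36 -0.68] w 0.0622
fix rot deg [-0.09  0.07 -0.32]
shift now [ 1.5 -0.8 70.2] after fix [ 1.4 -0.9 70.2]
```

This one reads 1.24 N (0.13 kg), so it's the lighter head, and it has been held well above 30 mm for over a second. I'll set it back.

{"op": "arm_command", "data": {
  "commands": "1 -1 15 0 0 -0.3 0.4; 0 0 20 0 0 0 0.4; 0 0 20 0 0 0 0.4; 0 0 10 0 0 0 0.4; 0 0 0 0 0 0 0.4; 0 0 0 0 0 0 0.4"
}}

```text
time: 22.82
tool_pos: [0.4845, 0.3212, 0.0059]
ee_rot: [-3.14, 0.001, 0.0]
wrist_force: [0.0, 0.6, -1.3]
width: 0.0621
```

{"op": "arm_command", "data": {
  "commands": "0 0 0.8 0 0 0 0.4; 0 0 0 0 0 0 1; 0 0 0 0 0 0 1; 0 0 0 0 0 0 1; 0 0 0 0 0 0 1; 0 0 0 0 0 0 1; 0 0 -35 0 0 0 1; 0 0 -40 0 0 0 1; 40 20 0 0 0 0 1; 50 25 0 0 0 0 1; 40 20 0 0 0 0 1; 0 0 0 0 0 0 1"
}}

```text
time: 24.32
tool_pos: [0.6188, 0.2559, 0.0848]
ee_rot: [-3.138, -0.003, 0.003]
wrist_force: [-0.2, -0.6, -0.4]
width: 0.0938
```

```bash
python3 -c "
from h import *
plan((.633,.2465,.035),(.633,.2465,.005))"
```

```text
t 24.32 pos [618.8 255.9  84.8] F [-0.2  -0.58 -0.39] w 0.0938
fix rot deg [-0.21 -0.16  0.19]
shift now [14.1  9.6 49.8] after fix [14.2  9.4 49.8]
shift now [-0.1  0.1 30. ] after fix [ 0. -0. 30.]
```

{"op": "arm_command", "data": {
  "commands": "16 11 0 0 0 0 1; 0 0 0 0 0 0 1; 0 0 22 0 0 0 1; 0 0 18 0 0 0 1; 0 0 0 0 0 0 1; 0 0 0 0 0 0 1"
}}

```text
time: 25.08
tool_pos: [0.6328, 0.2475, 0.0445]
ee_rot: [-3.137, -0.002, 0.007]
wrist_force: [0.4, 0.5, 0.0]
width: 0.0938
```

```bash
python3 -c "
from h import *
plan((.633,.2465,.005))"
```

```text
t 25.07 pos [632.8 247.5  44.5] F [0.38 0.53 0.  ] w 0.0938
fix rot deg [-0.29 -0.09  0.42]
shift now [ 0.2  1.2 39.5] after fix [ 0.2  1.  39.5]
```

{"op": "arm_command", "data": {
  "commands": "0 1 17 -0.3 0 0.4 1; 0 0 17 0 0 0 1; 0 0 0 0 0 0 1; 0 0 3 0 0 0 1; 0 0 0 0 0 0 1; 0 0 0 0 0 0 1"
}}

```text
time: 25.82
tool_pos: [0.6335, 0.2469, 0.0062]
ee_rot: [-3.141, -0.004, 0.0]
wrist_force: [0.6, 0.4, -0.1]
width: 0.0943
```

```bash
python3 -c "
from h import *
plan((.633,.2465,.005))"
```

```text
t 25.82 pos [633.5 246.9   6.2] F [ 0.56  0.41 -0.06] w 0.0943
fix rot deg [-0.01 -0.2   0.  ]
shift now [-0.5  0.4  1.2] after fix [-0.5  0.4  1.2]
```

{"op": "arm_command", "data": {
  "commands": "0 0 1.2 0 0 0 1; 0 0 0 0 0 0 0.4; 0 0 0 0 0 0 0.4; 0 0 0 0 0 0 0.4; 0 0 0 0 0 0 0.4; 0 0 0 0 0 0 0.4; 0 0 0 0 0 0 0.4; 0 0 -20 0 0 0 0.4; 0 0 -35 0 0 0 0.4; 0 0 -35 0 0 0 0.4; 0 0 -25 0 0 0 0.4; 0 0 0 0 0 0 0.4"
}}

```text
time: 27.32
tool_pos: [0.632, 0.2468, 0.125]
ee_rot: [3.141, -0.001, 0.0]
wrist_force: [0.6, 0.3, -3.0]
width: 0.0629
```

```bash
python3 -c "
from h import *
a=snapshot('scene');b=snapshot('top')
P=[]
for s in(a,b):
    for m in models.tip_of('dish_middle',s)[:1]:
        p=np.array(m['centre'])*[640,480];P.append(p);print(m['conf'],p,atz(s,p,.003).round(4))
if len(P)==2: print(tri(a,P[0],b,P[1]))
plan((.55,-.234,.108))"
```

```text
0.8 [184.832 356.016] [ 0.5484 -0.23    0.003 ]
0.75 [486.208 270.624] [ 0.5545 -0.2278  0.003 ]
[ 0.55247612 -0.22918102  0.00585786]
t 27.52 pos [629.3 245.9 119. ] F [ 0.34 -0.87 -3.49] w 0.063
fix rot deg [0.19 0.5  0.01]
shift now [-79.3 479.9  13.3] after fix [-79.3 479.9  11. ]
```

{"op": "arm_command", "data": {
  "commands": "-4 20 0 0 0 0 0.4; -7 38 0 0 0 0 0.4; -7 45 0 0 0 0 0.4; -8 45 0 0 0 0 0.4; -8 45 0 0 0 0 0.4; -8 45 0 0 0 0 0.4; -8 45 0 0 0 0 0.4; -7 45 0 0 0 0 0.4; -7 45 0 0 0 0 0.4; -5 30 0 0 0 0 0.4; 0 0 0 0 0 0 0.4; 0 0 0 0 0 0 0.4"
}}

```text
time: 29.02
tool_pos: [0.5416, -0.1811, 0.1077]
ee_rot: [3.133, 0.038, -0.008]
wrist_force: [0.2, -1.0, -3.5]
width: 0.0626
```

```bash
python3 -c "
from h import *
plan((.552,-.231,.108))"
```

```text
t 29.02 pos [ 541.6 -181.1  107.7] F [ 0.25 -0.96 -3.5 ] w 0.0626
fix rot deg [ 0.47  2.16 -0.42]
shift now [10.8 49.9 -0.3] after fix [10.4 49.9 -0.3]
```

{"op": "arm_command", "data": {
  "commands": "6 20 0 0.5 1.2 -0.4 0.4; 6 22 0 0 1.2 0 0.4; 0 13 0 0 0 0 0.4; 0 0 0 0 0 0 0.4; 0 0 0 0 0 0 0.4; 0 0 0 0 0 0 0.4"
}}

```text
time: 29.78
tool_pos: [0.5534, -0.2336, 0.106]
ee_rot: [-3.137, -0.003, 0.005]
wrist_force: [-0.3, 0.1, -2.6]
width: 0.0628
```

```bash
python3 -c "
from h import *
plan((.552,-.231,.108))
s=snapshot('scene');b=snapshot('top')
cv2.imwrite('pics/e1.png',np.vstack([cv2.resize(s['img'][120:420,60:460],(400,300)),cv2.resize(b['img'][130:400,90:530],(400,245))]))"
```

```text
t 29.77 pos [ 553.4 -233.6  106. ] F [-0.28  0.1  -2.64] w 0.0628
fix rot deg [-0.25 -0.15  0.28]
shift now [-1.4 -2.6 -1.9] after fix [-1.4 -2.6 -2. ]
```

View pics/e1.png

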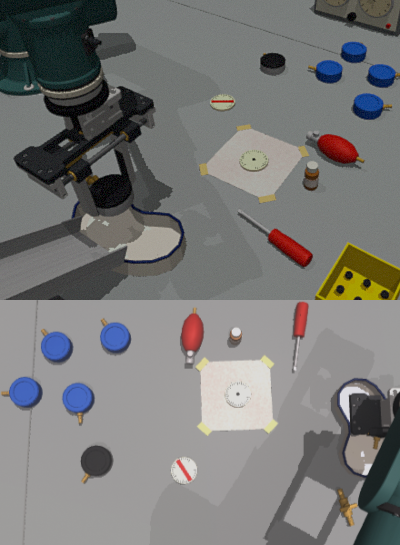

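The head hangs level with its cap up over the dish, scene half (108,190). The lighter head is back in its place, the dial is on the sheet, and the bystanders haven't moved.

{"op": "arm_command", "data": {
  "commands": "0 0 0 0 0 0 0.4; 0 0 0 0 0 0 0.4; 0 0 0 0 0 0 0.4; 0 0 0 0 0 0 0.4"
}}

```text
time: 30.38
tool_pos: [0.5536, -0.233, 0.1063]
ee_rot: [-3.137, -0.003, 0.006]
wrist_force: [1.0, -0.9, -3.0]
width: 0.0629
```

```bash
python3 -c "
from h import *
plan((.552,-.231,.108));print(abs(robot.get_obs()['qvel']).max())
print(robot.close_job())"
```

```text
t 30.38 pos [ 553.6 -233.   106.3] F [ 0.95 -0.88 -2.97] w 0.0629
fix rot deg [-0.25 -0.17  0.33]
shift now [-1.5 -2.  -1.7] after fix [-1.6 -2.  -1.7]
0.002233881693957055
the job is handed in; nothing more can be done
None
```

I handed the job in at 30.4 s, with every step carried out in the order asked; no verdict is reported.

- **Dial:** I slid the sound dial flat in the jaws to the middle of the white sheet and let it go. The last picture shows it there.
- **Weighing:** The far gauge head read 3.2 N (about 0.33 kg) and the near one 1.24 N (about 0.13 kg). I set the near one, which is lighter, back where it stood.
- **Final hold:** The far, heavier head is held level with its cap up. Its underside is about 10 cm high, roughly 3 mm off my estimate of the dish middle, and the arm is still.
- **Bystanders:** The last picture shows them where they were. I judged this by eye and did not measure it again.

**Checks that disagreed:**
- The jaws read 54.2–54.6 mm on the 56 mm dial.
- The two-view height of the caps came out at 22–23 mm, against 28 mm in the text.
- Single force readings scattered by about 0.5 N, so I averaged 20 or more for each head.
- The dial finder missed the dial just after I let it go, so I checked it by eye.

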